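# Swing the warming-pan handle in behind the guard rail

### The arm

A 6-joint arm with a two-finger parallel gripper is mounted at the origin on the work surface. World frame = base frame: x ahead of the robot, y to its left, z up, the work surface at z = 0. Lengths are in m, angles in rad, forces in N, time in s.
With the tool pointing down it reaches from about 0.35 to 0.975 m from the base axis. Payload 4.9 kg.
Tool frame: the origin (TCP) lies at the very end of the fingers, on their centre line; the grasp point (between the pads) lies 19 mm behind it; x points along the fingers, z is the direction in which the jaws open and shut, and the axes are right-handed (so a half turn about x gives the same grasp; the last joint's range is limited). The gripper opens to 85 mm and grips with 20 to 120 N. Pads are 22 mm wide; open, the fingers measure 114 mm over their backs; the gripper's body (76 mm by 85 mm) begins 54 mm behind the grasp point. The pads swing forward as they close: fully open they stand 13 mm farther back than shut.
Start: joints at [-0.119, 0.053, 1.613, -0, 1.476, -0.119], TCP at [0.625, 0, 0.231] pointing down, gripper open.
Joint ranges: [-3.01, 3.01], [-1.01, 2.22], [0.06, 2.58], [-1.02, 4.17], [0.09, 2.62], [-3.14, 3.14]. Speed limits (rad/s): [2.57, 2.57, 3.14, 3.14, 3.14, 3.14].

### API

Orientations are given as a rotation vector (axis times angle).
In Python, from station import ctrl, imaging gives the robot as it stands. The module is installed in compiled form; this text tells all that it offers.
- The arm moves only by the shell command python3 -m jog 'ROWS' [FORCE]. ROWS is JSON, a list that holds one entry, the list of rows, each a list of 5 numbers: the shift along the tool's x, y, z in m, then the turn about the tool's x in rad, then the closure, from -1 (fully open) to 1 (shut). A call has 1 to 12 rows; each row is the pose to reach, as a shift and turn from the pose measured when the call began, along the tool's axes at that moment; what a row does not reach only later rows make up. A row lasts 1/10 s, in which the tool goes at most 50 mm and 8.59 degrees, less where a joint would pass 70% of its speed; a pose out of reach is approached as far as the arm can. A call with a gripper value outside its range is refused whole. The fingers move at their own pace and stop on an object; FORCE is the grip in N (left out, the last holds). Time passes only in rows, so rows that repeat a pose let the fingers close. It gives the time, the measured TCP pose, the force and the opening at its end, in the units of the state.
- ctrl.get_obs(): the state, without advancing time (a new reading comes with each control period).
- imaging.get_image(name): name is "scene" or "side" or "wrist"; returns a dict with "color" (384x512x3 uint8, red, green, blue), "intrinsics" (3x3 intrinsics, pixels), "R" (3x3) and "t" (3): a world point X has camera coordinates R X + t. Camera axes: x right, y down, z forward; pixel columns grow to the right and rows downward; lengths in m; the calibration is good to about 2 mm. A picture is of the moment at which its call begins. There is no depth.
- ctrl.finish_job(): hands the job in, once; it reports no verdict.
The state is a dict: "t": time; "q": joint angles; "dq": joint speeds; "effort": joint torques, N m; "tool_pos": TCP position; "tool_rot": TCP orientation; "contact_force": force on the tool from outside, world axes, zero at the start; "wrist_torque": the same for the moment, N m; "opening": finger opening in m.
Only numpy, scipy, OpenCV 4.12 (cv2) and the standard library are available. Lean on these libraries where they do the work, as an engineer would, in place of code of your own. Each camera call takes 0.05 s, during which the arm holds its last target.

### The job

The red handle of the covered pan pokes out under the guard rail at the front of the warming plate, where somebody will knock it. Swing it in so that the whole handle lies behind the rail and about parallel to it, on whichever side is not blocked by the pot, with the pan still centred on its ring. Keep the pan standing on the plate throughout, let go of it, and do not shift the pot, the copper blank, the tin or the pipe piece.

Things in the scene. Friction and masses are not known exactly. Their poses are not given: they have to be found in the camera images.
- hob: Fixed dark steel warming plate, a slab 300 x 620 x 20 mm (x, y, z), top 20 mm above the bench. Origin under its centre; its x axis points away from the front edge (inward), its y axis runs along the guard rail. It is turned a little about the vertical.
- rail_mid (a point): Middle of the guard rail: a fixed round steel bar 8 mm in diameter and 580 mm long along the plate's y, its axis 54 mm above the plate (74 mm above the bench) and 135 mm in front of the plate's centre. Its only posts (12 mm) are at its two ends. The pan's handle passes under it with 9 mm to spare; a hand or finger round the handle does not.
- ring_center (a point): Centre of the terracotta-coloured warming ring, a flat printed disc 176 mm in diameter on the plate, level with the plate's top. Fixed; about 88 mm inward of the rail.
- pan_center (a point): Loose covered pan, a round black body with a flat metal lid fixed to it, 140 mm in diameter, 40 mm high, no knob, about 0.5 kg (it varies). This point is on its axis, 20 mm above its underside. Its x axis points away from the handle: the handle runs out along -x. It slides and turns on the plate with 3 to 6 N of friction: a handle held with less than about 50 N twists in the jaws and the pan drifts off its ring.
- pan_tip (a point): Outer end of the pan's red handle, 224 mm from the pan's axis. The handle is a straight bar 14 mm wide and 14 mm high, its mid-height 34 mm above the pan's underside (14 mm above point pan_center), running straight from the pan's side at 70 mm from the axis to this end.
- pot_center (a point): Loose open steel pot without handles, narrowing downwards, 84 mm in diameter at the rim, 58 mm high, at the left or the right of the pan near the rail: it blocks the handle on that side. Leave it. Point half-way up on its axis.
- blank_center (a point): Loose flat copper blank, 60 x 90 x 8 mm, lying on the plate on the other side of the pan near the rail. The handle passes over it with 19 mm to spare. Leave it. Point at its centre.
- tin_center (a point): Loose tin with a blue label, 56 mm in diameter, 56 mm high, beyond the pan at one side. Leave it. Point half-way up on its axis.
- pipe_center (a point): Loose short piece of steel pipe standing on end, 56 mm in diameter, 50 mm high, beyond the pan at the other side. Leave it. Point half-way up on its axis.

How it is judged:
At the end, for the whole second after the job is handed in: The handle is within 12 degrees of parallel to the rail, its outer end at least 12 mm behind the rail's axis; the pan's axis is within 25 mm of the ring's centre, the pan flat, at rest and released; pot, blank, tin and pipe piece each within 12 mm of where they began (angle between the x axis of pan_center and the y axis of hob, either way round below 0.22 rad and x of pan_tip in the frame of rail_mid above 0.012 m and horizontal distance between pan_center and ring_center below 0.025 m and angle between pan_center's own z axis and vertical below 0.05 rad and linear speed of pan below 0.01 m/s and distance of each of pot_center, blank_center, tin_center, pipe_center from where it was at the start of the episode below 0.012 m); the robot touches nothing.
It fails at once if the pan is lifted more than 20 mm off the plate (height (world z) of pan_center above 0.06 m).
It fails at once if the pan is tipped more than 0.2 rad (angle between pan_center's own z axis and vertical above 0.2 rad).
It fails at once if the pot, the blank, the tin or the pipe piece is shifted more than 12 mm (distance of any of pot_center, blank_center, tin_center, pipe_center from where it was at the start of the episode above 0.012 m).
It also fails if it takes over 48 s, if anything falls off the work surface, if the arm or the gripper's body presses on something with over 40 N, if the wrist force passes 120 N, or if a joint passes its speed limit or range.

## Working session

There is one attempt and no reset: what is moved stays moved. The work goes in short steps, Python scripts to look and compute and a shell command to move; the robot and the scene stay as the last step left them, time stands still between calls to the robot, and variables do not carry over. Pictures are saved under pics/ and viewed, and the job is handed in when it is done.

```bash
mkdir -p pics; python3 - <<'E'
from station import ctrl, imaging
import cv2,numpy as np
o=ctrl.get_obs();print({k:np.round(v,3).tolist() for k,v in o.items()})
for n in ["scene","side","wrist"]:
    d=imaging.get_image(n);cv2.imwrite(f"pics/{n}0.png",d["color"][:,:,::-1])
    np.savez(f"pics/{n}0.npz",**d)
    print(n,np.round(d["intrinsics"],1).tolist(),np.round(d["R"],3).tolist(),np.round(d["t"],3).tolist())
E
```

```text
{'t': 0.0, 'q': [-0.119, 0.053, 1.614, -0.0, 1.476, -0.119], 'dq': [-0.0, 0.001, 0.001, -0.001, -0.001, -0.001], 'effort': [0.0, -39.367, -37.018, -0.0, 0.007, -0.0], 'tool_pos': [0.624, 0.0, 0.23], 'tool_rot': [0.0, 1.573, 0.0], 'contact_force': [0.575, 0.048, -0.532], 'wrist_torque': [-0.012, -0.006, -0.004], 'opening': 0.085}
scene [[481.7, 0.0, 260.7], [0.0, 481.7, 197.0], [0.0, 0.0, 1.0]] [[0.097, 0.995, 0.004], [0.575, -0.053, -0.816], [-0.812, 0.081, -0.578]] [-0.041, -0.278, 1.449]
side [[357.8, 0.0, 250.9], [0.0, 357.8, 193.7], [0.0, 0.0, 1.0]] [[-0.992, -0.12, 0.023], [-0.087, 0.564, -0.821], [0.086, -0.817, -0.57]] [0.606, 0.116, 0.841]
wrist [[277.6, 0.0, 252.3], [0.0, 277.6, 186.0], [0.0, 0.0, 1.0]] [[1.0, 0.001, -0.001], [0.001, -0.952, 0.306], [-0.0, -0.306, -0.952]] [-0.625, -0.039, 0.381]
```

View pics/scene0.png

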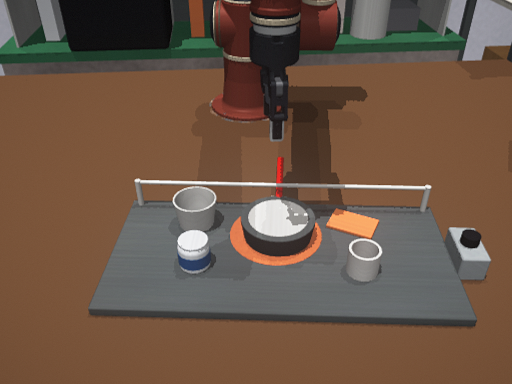

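View pics/side0.png

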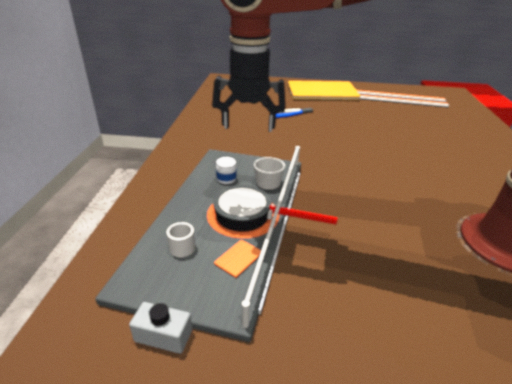

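View pics/wrist0.png

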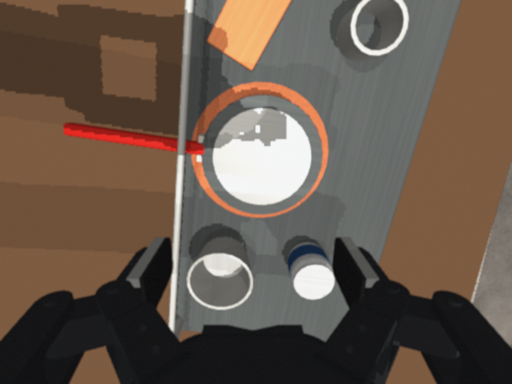

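The scene picture looks back at the robot, with image right as +y. The pot (195,210) and tin (194,252) are on the -y side. The blank (353,223) and pipe (364,260) are on the +y side. The red handle runs from about (278,195) to (280,160), under the rail towards the robot, so it should swing to +y, over the blank. Next I'll measure.

```bash
cat > h.py <<'E'
import numpy as np, cv2
def ray(d,uv,z):
    K,R,t=d["intrinsics"],d["R"],d["t"]
    uv=np.atleast_2d(uv).astype(float)
    r=(np.linalg.inv(K)@np.c_[uv,np.ones(len(uv))].T)
    r=R.T@r; c=-R.T@t
    return (c[:,None]+r*((z-c[2])/r[2])).T
def hsv(d): return cv2.cvtColor(d["color"],cv2.COLOR_RGB2HSV)
def redmask(d):
    h=hsv(d);m=((h[...,0]<4)|(h[...,0]>174))&(h[...,1]>190)&(h[...,2]>90)
    return m
def ormask(d):
    h=hsv(d);return (h[...,0]>5)&(h[...,0]<14)&(h[...,1]>170)&(h[...,2]>150)
def circ(P):
    A=np.c_[2*P[:,:2],np.ones(len(P))];s=np.linalg.lstsq(A,(P[:,:2]**2).sum(1),rcond=None)[0]
    return s[:2],np.sqrt(s[2]+s[0]**2+s[1]**2)
E
python3 - <<'E'
from h import *
np.set_printoptions(precision=4,suppress=True)
for n in ["scene","side","wrist"]:
    d=dict(np.load(f"pics/{n}0.npz"))
    out=d["color"][:,:,::-1].copy()
    for nm,m in (("red",redmask(d)),("or",ormask(d))):
        k,l,s,c=cv2.connectedComponentsWithStats(m.astype(np.uint8))
        for i in range(1,k):
            if s[i,4]>40:
                print(n,nm,s[i],c[i]); 
                cs,_=cv2.findContours((l==i).astype(np.uint8),cv2.RETR_EXTERNAL,cv2.CHAIN_APPROX_NONE)
                cs=max(cs,key=len)
                cv2.drawContours(out,[cs],-1,(0,255,0) if nm=="red" else (255,0,0),1)
                cs=cs[:,0]
                if nm=="red":
                    P=ray(d,cs,.056)[:,:2]; m0=P.mean(0);u=np.linalg.svd(P-m0)[2][0]; u*=np.sign(-u[0]);a=(P-m0)@u
                    print("  handle ends",m0+u*a.min(),m0+u*a.max(),"ang",np.degrees(np.arctan2(u[1],u[0])))
                elif s[i,4]>300:
                    P=ray(d,cs,.02); h=cv2.convexHull(cs)[:,0]
                    print("  circ",circ(ray(d,h,.02)), "box@.028",cv2.minAreaRect(ray(d,cs,.028)[:,:2].astype(np.float32)*1000))
    cv2.imwrite(f"pics/m_{n}.png",cv2.resize(out,None,fx=1.5,fy=1.5))
E
```

```text
scene red [276 157   7  26 150] [279.3933 169.6933]
  handle ends [0.5106 0.0301] [0.4089 0.0451] ang 171.6157000545812
side red [ 422   81   90   45 1029] [485.1545  98.0826]
  handle ends [-0.1933 -1.1053] [-0.3183 -0.6157] ang 104.31281238188187
side red [280 208  57  16 357] [307.8852 215.1232]
  handle ends [0.5414 0.0263] [0.4131 0.045 ] ang 171.69352040969022
side or [209 207  61  30 372] [236.0054 227.7312]
  circ (array([0.6332, 0.0144]), np.float64(0.07821600820289007)) box@.028 ((644.1964111328125, 58.98681640625), (78.01703643798828, 152.4359130859375), 75.46123504638672)
wrist red [  64  123  113   28 1394] [120.0352 136.4125]
  handle ends [0.5379 0.0271] [0.4123 0.0457] ang 171.5605213395781
wrist red [186 141  18  13 187] [193.7059 147.4278]
  handle ends [0.5676 0.0214] [0.5486 0.0259] ang 166.68969559178697
```

```bash
python3 -c "
import cv2;a=cv2.imread('pics/scene0.png');cv2.imwrite('pics/z1.png',cv2.resize(a[150:290,100:480],(760,280),interpolation=cv2.INTER_CUBIC))
a=cv2.imread('pics/wrist0.png');cv2.imwrite('pics/z2.png',cv2.resize(a[0:330,50:450],(720,594),interpolation=cv2.INTER_CUBIC))"
```

```text
(no output)
```

View pics/z1.png

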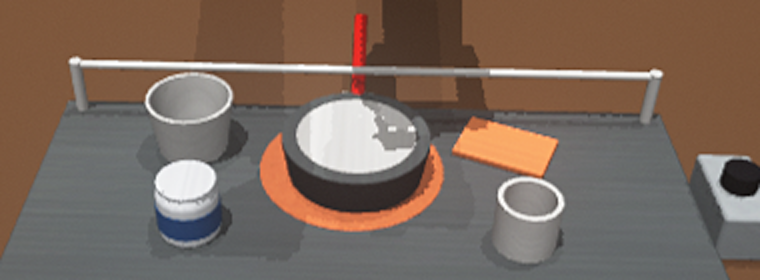

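View pics/m_wrist.png

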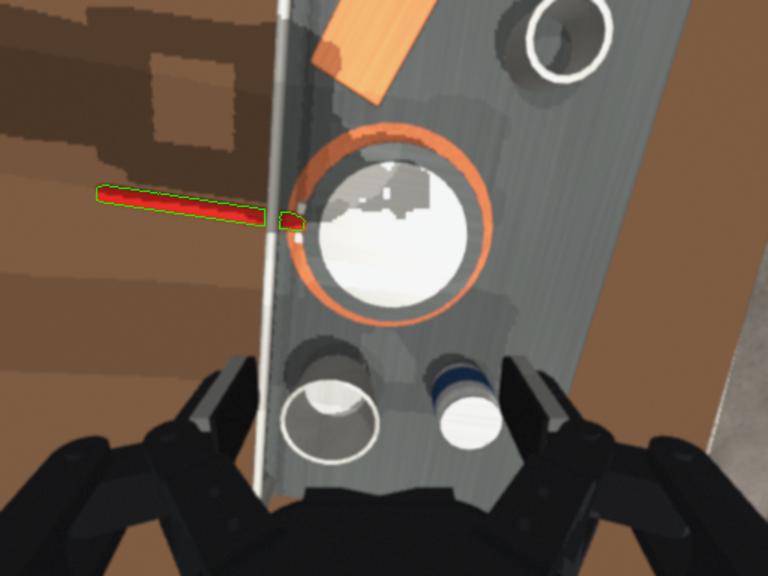

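Red handle outlined in the wrist view (tip about (66,130), rail along column 175–189). The lid is at (262,156). Next come the rail line, ring, lid and neighbours.

```bash
python3 - <<'E'
from h import *
np.set_printoptions(precision=4,suppress=True)
d=dict(np.load("pics/wrist0.npz"));s=dict(np.load("pics/scene0.npz"))
a=ray(d,[[188.5,4],[173,315]],.074)[:,:2];b=ray(s,[[138,182],[428,187]],.074)[:,:2]
def rep(a):
    v=a[np.argmax(a[:,1])]-a[np.argmin(a[:,1])];print("rail",a,"mid",a.mean(0),"dir",np.degrees(np.arctan2(v[1],v[0])),np.linalg.norm(v))
rep(a);rep(b)
h=hsv(d);m=((h[...,0]>4)&(h[...,0]<16)&(h[...,1]>165)&(h[...,2]>90)).astype(np.uint8)
m[:75]=0;m[220:]=0;m[:,:190]=0;m[:,335:]=0
cs=max(cv2.findContours(m,cv2.RETR_EXTERNAL,cv2.CHAIN_APPROX_NONE)[0],key=len)
hl=cv2.convexHull(cs)[:,0];P=ray(d,hl,.02);print("ring wrist",circ(P))
h=hsv(s);m=((h[...,0]>4)&(h[...,0]<16)&(h[...,1]>165)&(h[...,2]>120)).astype(np.uint8)
m[:200]=0;m[270:]=0;m[:,:220]=0;m[:,325:]=0
cs=max(cv2.findContours(m,cv2.RETR_EXTERNAL,cv2.CHAIN_APPROX_NONE)[0],key=len)[:,0]
cs=cs[cs[:,1]>238];print("ring scene",circ(ray(s,cs,.02)))
# lid: light disc in wrist
g=d["color"];m=((g.min(2)>205)).astype(np.uint8);m[:105]=0;m[208:]=0;m[:,:205]=0;m[:,315:]=0
cs=max(cv2.findContours(m,cv2.RETR_EXTERNAL,cv2.CHAIN_APPROX_NONE)[0],key=len);hl=cv2.convexHull(cs)[:,0]
hl=hl[hl[:,1]>150];print("lid",circ(ray(d,hl,.06)))
print("blank scene c",ray(s,[[353,223]],.028),"corners",ray(d,[[209,43],[252,69]],.028))
print("pipe wrist top",ray(d,[[379,23]],.07),"scene",ray(s,[[364,249]],.07))
print("pot",ray(d,[[220,281]],.078),ray(s,[[195,201]],.078))
E
```

```text
rail [[ 0.5652  0.1624]
 [ 0.5195 -0.1978]] mid [ 0.5423 -0.0177] dir 82.75990126717785 0.3631395755451215
rail [[ 0.5113 -0.2564]
 [ 0.5821  0.3196]] mid [0.5467 0.0316] dir 82.99036625242195 0.5803992608818873
ring wrist (array([0.5942, 0.0765]), np.float64(0.010136239549299743))
ring scene (array([0.6514, 0.0362]), np.float64(0.05267873573458497))
lid (array([0.636 , 0.0123]), np.float64(0.05629750518700391))
blank scene c [[0.6249 0.1615 0.028 ]] corners [[0.5764 0.1371 0.028 ]
 [0.6247 0.1101 0.028 ]]
pipe wrist top [[0.7477 0.1476 0.07  ]] scene [[0.7474 0.1441 0.07  ]]
pot [[ 0.5846 -0.1412  0.078 ]] [[ 0.5932 -0.1409  0.078 ]]
```

Pan axis at about (0.634,0.013) and the ring matches it (0.633,0.014). The handle points to 171.6° and the rail runs at 83°, with the pan axis about 88 mm inside it. My plan is to grip near the tip outside the rail, swing about 53° clockwise around the pan axis, regrip inside the rail at r≈87 mm and finish.

```bash
python3 -m jog '[[[0,0.044,-0.198,-0.3,0],[0,0.044,-0.198,-0.6,0],[0,0.044,-0.198,-0.9,0],[0,0.044,-0.198,-1.424,0],[0,0.044,-0.198,-1.424,0],[0,0.044,-0.198,-1.424,0],[0,0.044,-0.198,-1.424,0],[0,0.044,-0.198,-1.424,0],[0,0.044,-0.198,-1.424,0],[0,0.044,-0.198,-1.424,0],[0,0.044,-0.198,-1.424,0],[0,0.044,-0.198,-1.424,0]]]' 100
python3 - <<'E'
from station import ctrl, imaging
from h import *
from scipy.spatial.transform import Rotation as R
np.set_printoptions(precision=4,suppress=True)
o=ctrl.get_obs();print(o["tool_pos"],o["opening"],o["q"]);print(R.from_rotvec(o["tool_rot"]).as_matrix())
d=imaging.get_image("wrist");cv2.imwrite("pics/w1.png",d["color"][:,:,::-1]);np.savez("pics/w1.npz",**d)
E
```

```text
t: 1.35
tool_pos: [0.4264, 0.0441, 0.2304]
tool_rot: [-1.098, 1.277, 1.101]
contact_force: [-0.0, -0.7, -0.6]
opening: 0.0427
[0.4264 0.0441 0.2304] 0.042676144159390667 [-0.071  -0.447   2.0455  0.0001  1.545  -1.4934]
[[-0.002  -0.989   0.1479]
 [ 0.0002  0.1479  0.989 ]
 [-1.      0.002  -0.0001]]
```

View pics/w1.png

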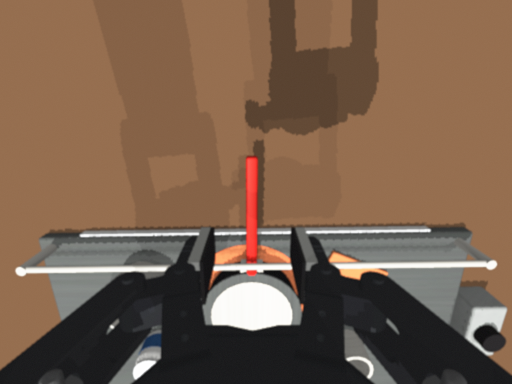

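The handle (column 252, tip row 157) lies centred between the fingers (columns 210 and 294). I'll go down and grip.

```bash
python3 -m jog '[[[0.04,0,0,0,0],[0.08,0,0,0,0],[0.12,0,0,0,0],[0.15,0,0,0,0],[0.175,0,0,0,0],[0.193,0,0,0,0],[0.193,0,0,0,0],[0.193,0,0,0,1],[0.193,0,0,0,1],[0.193,0,0,0,1],[0.193,0,0,0,1],[0.193,0,0,0,1]]]' 100
python3 -m jog '[[[0,0,0,0,1],[0,0,0,0,1],[0,0,0,0,1]]]' 100
python3 - <<'E'
from station import ctrl, imaging
from h import *
o=ctrl.get_obs();print(o["tool_pos"],o["opening"],o["contact_force"])
for n in ["side","wrist"]:
    d=imaging.get_image(n);cv2.imwrite(f"pics/{n}2.png",d["color"][:,:,::-1])
    if n=="side":
        pass
a=cv2.imread("pics/side2.png")[100:300,150:400];b=cv2.imread("pics/wrist2.png")
cv2.imwrite("pics/c2.png",np.hstack([cv2.resize(a,(480,384)),cv2.resize(b,(320,384))]))
E
```

```text
t: 2.6
tool_pos: [0.4271, 0.0439, 0.0386]
tool_rot: [-1.1, 1.275, 1.099]
contact_force: [-0.4, -1.4, 2.2]
opening: 0.0121
t: 2.9
tool_pos: [0.4271, 0.0439, 0.0387]
tool_rot: [-1.1, 1.275, 1.098]
contact_force: [-2.3, -0.3, 2.6]
opening: 0.0121
[0.42714893 0.04391614 0.03870328] 0.01209919977715466 [-2.29251217 -0.27333159  2.60041356]
```

View pics/c2.png

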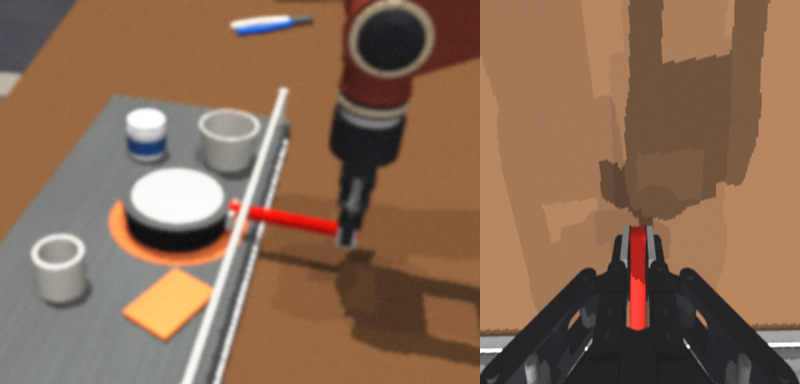

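Grip holds (12.1 mm opening, forces small). Working out the arc rows.

```bash
python3 -c "
import numpy as np
for k in range(1,25):
    p=.0375*k;print(k,round(p,4),round(.2092*(np.cos(p)-1),4),round(.2092*np.sin(p),4))
print('--')
for k in range(1,13):
    p=.0375*k;print(k,round(p,4),round(.2092*(np.cos(p)-1),4),round(.2092*np.sin(p),4))
" | head -12
```

```text
1 0.0375 -0.0001 0.0078
2 0.075 -0.0006 0.0157
3 0.1125 -0.0013 0.0235
4 0.15 -0.0023 0.0313
5 0.1875 -0.0037 0.039
6 0.225 -0.0053 0.0467
7 0.2625 -0.0072 0.0543
8 0.3 -0.0093 0.0618
9 0.3375 -0.0118 0.0693
10 0.375 -0.0145 0.0766
11 0.4125 -0.0175 0.0839
12 0.45 -0.0208 0.091
```

```bash
python3 -m jog '[[[0,-0.0001,0.0078,0.0375,1],[0,-0.0006,0.0157,0.075,1],[0,-0.0013,0.0235,0.1125,1],[0,-0.0023,0.0313,0.15,1],[0,-0.0037,0.039,0.1875,1],[0,-0.0053,0.0467,0.225,1],[0,-0.0072,0.0543,0.2625,1],[0,-0.0093,0.0618,0.3,1],[0,-0.0118,0.0693,0.3375,1],[0,-0.0145,0.0766,0.375,1],[0,-0.0175,0.0839,0.4125,1],[0,-0.0208,0.091,0.45,1]]]' 100
python3 - <<'E'
from station import ctrl, imaging
from h import *
from scipy.spatial.transform import Rotation as R
np.set_printoptions(precision=4,suppress=True)
o=ctrl.get_obs();print(o["tool_pos"],o["opening"],o["contact_force"]);M=R.from_rotvec(o["tool_rot"]).as_matrix();print(M)
print("pan est",o["tool_pos"]-.2092*M[:,1])
d=imaging.get_image("side");cv2.imwrite("pics/s3.png",d["color"][:,:,::-1])
m=redmask(d).astype(np.uint8);m[:150]=0
ys,xs=np.nonzero(m);P=ray(d,np.c_[xs,ys],.057)[:,:2];m0=P.mean(0);u=np.linalg.svd(P-m0)[2][0];print(m0,np.degrees(np.arctan2(u[1],u[0])))
E
```

```text
t: 4.2
tool_pos: [0.4607, 0.1306, 0.0383]
tool_rot: [-0.757, 1.437, 0.756]
contact_force: [-3.3, -2.8, 2.9]
opening: 0.0121
[0.4607 0.1306 0.0383] 0.012099868550948486 [-3.2936 -2.8002  2.9399]
[[-0.0009 -0.8248  0.5654]
 [-0.0013  0.5654  0.8248]
 [-1.     -0.     -0.0015]]
pan est [0.6332 0.0123 0.0383]
[0.5186 0.0909] 142.37904984319275
```

View pics/s3.png

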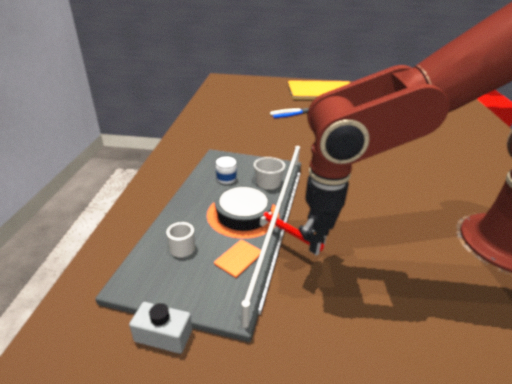

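The pan is still centred on its ring (243,205) and the handle has turned 26° with the jaws near (315,240). Same arc again.

```bash
python3 -m jog '[[[0,-0.0001,0.0078,0.0375,1],[0,-0.0006,0.0157,0.075,1],[0,-0.0013,0.0235,0.1125,1],[0,-0.0023,0.0313,0.15,1],[0,-0.0037,0.039,0.1875,1],[0,-0.0053,0.0467,0.225,1],[0,-0.0072,0.0543,0.2625,1],[0,-0.0093,0.0618,0.3,1],[0,-0.0118,0.0693,0.3375,1],[0,-0.0145,0.0766,0.375,1],[0,-0.0175,0.0839,0.4125,1],[0,-0.0208,0.091,0.45,1]]]' 100
python3 -m jog '[[[0,0,0,0,1]]]' 100
python3 - <<'E'
from station import ctrl, imaging
from h import *
from scipy.spatial.transform import Rotation as R
np.set_printoptions(precision=4,suppress=True)
o=ctrl.get_obs();print(o["tool_pos"],o["opening"],o["contact_force"]);M=R.from_rotvec(o["tool_rot"]).as_matrix();print(M)
print("pan est",o["tool_pos"]-.2092*M[:,1])
a=[]
for n in ["side","scene"]:
    d=imaging.get_image(n);np.savez(f"pics/{n}4.npz",**d);c=d["color"][:,:,::-1]
    a.append(cv2.resize(c[130:300,160:400] if n=="side" else c[130:300,160:400],(400,283)))
cv2.imwrite("pics/c4.png",np.hstack(a))
E
```

```text
t: 5.45
tool_pos: [0.5291, 0.1944, 0.038]
tool_rot: [-0.406, 1.535, 0.406]
contact_force: [-4.4, -1.2, 3.5]
opening: 0.0118
t: 5.55
tool_pos: [0.5292, 0.1944, 0.0379]
tool_rot: [-0.406, 1.536, 0.406]
contact_force: [-1.0, -1.9, 4.1]
opening: 0.0124
[0.5292 0.1944 0.0379] 0.0123608040668985 [-0.9922 -1.9303  4.1129]
[[-0.0034 -0.4949  0.869 ]
 [-0.0014  0.869   0.4949]
 [-1.      0.0005 -0.0036]]
pan est [0.6328 0.0126 0.0378]
```

View pics/c4.png

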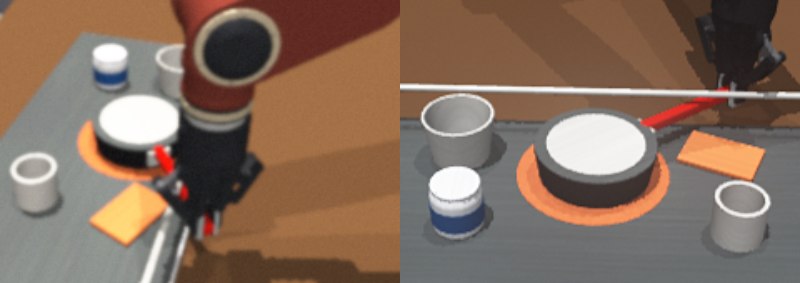

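The handle is at 119.7°, pan in place (forces of a few N), jaws clear of the rail. Releasing with a small opening and lifting.

```bash
python3 -m jog '[[[0,0,0,0,0.48],[0,0,0,0,0.48],[0,0,0,0,0.48],[-0.02,0,0,0,0.48],[-0.05,0,0,0,0.48],[-0.09,0,0,0,0.48],[-0.12,0,0,0,0.48],[-0.14,0,0,0,0.48],[-0.14,0,0,0,0.48]]]' 100
python3 - <<'E'
from station import ctrl, imaging
from h import *
from scipy.spatial.transform import Rotation as R
np.set_printoptions(precision=4,suppress=True)
o=ctrl.get_obs();print(o["tool_pos"],o["opening"],o["contact_force"]);M=R.from_rotvec(o["tool_rot"]).as_matrix();print(M)
a=[]
for n in ["wrist","scene"]:
    d=imaging.get_image(n);np.savez(f"pics/{n}5.npz",**d);c=d["color"][:,:,::-1]
    a.append(cv2.resize(c,(400,300)))
    m=redmask(d).astype(np.uint8)
    ys,xs=np.nonzero(m)
    P=ray(d,np.c_[xs,ys],.058)[:,:2];k=np.linalg.norm(P-[.57,.12],axis=1)<.16;P=P[k];m0=P.mean(0);u=np.linalg.svd(P-m0)[2][0];print(n,m0,np.degrees(np.arctan2(u[1],u[0])),((P-m0)@u).min(),((P-m0)@u).max())
cv2.imwrite("pics/c5.png",np.hstack(a))
E
```

```text
t: 6.55
tool_pos: [0.5316, 0.195, 0.182]
tool_rot: [-0.407, 1.528, 0.406]
contact_force: [0.2, 0.2, 0.2]
opening: 0.0223
[0.5316 0.195  0.182 ] 0.022258447267051423 [0.17   0.1753 0.2254]
[[ 0.0046 -0.4961  0.8682]
 [ 0.0006  0.8683  0.4961]
 [-1.     -0.0017  0.0043]]
wrist [0.5636 0.1342] -60.42884276073603 -0.08403631187210997 0.07614047534514522
scene [0.563 0.136] -61.58733265430307 -0.08292340412327778 0.0711908857853568
```

View pics/c5.png

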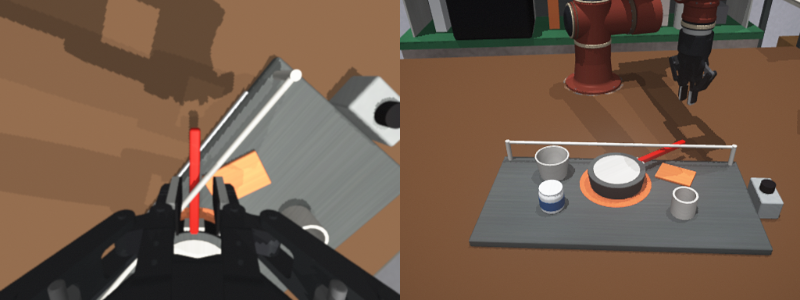

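The handle sits at 119.6° through (0.564,0.134), and the pan axis computes to (0.633,0.012). Moving over the inner grip point, between rail and pan.

```bash
python3 -m jog '[[[0,-0.03,-0.001,0,0.48],[0,-0.07,-0.0015,0,0.48],[0,-0.1,-0.002,0,0.48],[0,-0.1227,-0.0026,0,0.48],[0,-0.1227,-0.0026,0,0.48],[0.02,-0.1227,-0.0026,0,0.48],[0.04,-0.1227,-0.0026,0,0.48],[0.06,-0.1227,-0.0026,0,0.48],[0.07,-0.1227,-0.0026,0,0.48],[0.07,-0.1227,-0.0026,0,0.48]]]' 100
cat > st.py <<'E'
from station import ctrl, imaging
from h import *
import sys
from scipy.spatial.transform import Rotation as R
np.set_printoptions(precision=4,suppress=True)
def st(tag,names):
    o=ctrl.get_obs();M=R.from_rotvec(o["tool_rot"]).as_matrix()
    print(o["t"],o["tool_pos"],o["opening"],o["contact_force"]);print(M)
    p=o["tool_pos"];print("behind rail",(p[0]-.5467)*.9925-(p[1]-.0316)*.122,"handle ang",np.degrees(np.arctan2(M[1,1],M[0,1])))
    e=p[:2]-[.6327,.0124];print("along,across rel pan",e@M[:2,1],e@M[:2,2])
    a=[]
    for n in names:
        d=imaging.get_image(n);np.savez(f"pics/{n}{tag}.npz",**d);a.append(cv2.resize(d["color"][:,:,::-1],(400,300)))
    cv2.imwrite(f"pics/c{tag}.png",np.hstack(a))
st(sys.argv[1],sys.argv[2:])
E
python3 st.py 6 wrist scene
```

```text
t: 7.65
tool_pos: [0.5851, 0.087, 0.1039]
tool_rot: [-0.407, 1.541, 0.409]
contact_force: [-0.0, 0.1, 0.3]
opening: 0.0223
7.65 [0.5851 0.087  0.1039] 0.022272091757061165 [-0.0334  0.1338  0.2715]
[[-0.0089 -0.4965  0.868 ]
 [-0.0011  0.8681  0.4965]
 [-1.      0.0035 -0.0083]]
behind rail 0.031403561987858625 handle ang 119.7657530465449
along,across rel pan 0.08834309575689013 -0.004252336463121755
```

View pics/c6.png

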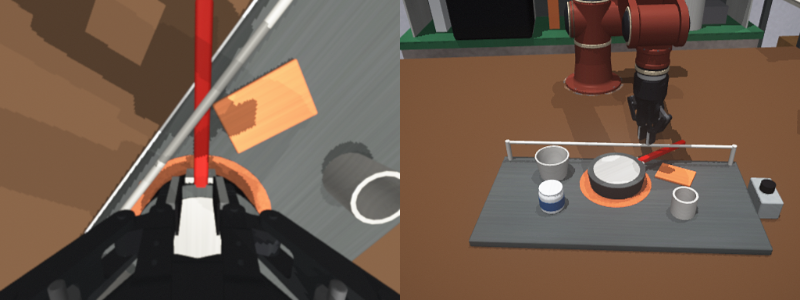

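Fingertips over the inner handle at about (203,180 half-scale). The TCP is 4 mm off the handle line towards the rail, so I'll correct it before going down.

```bash
python3 -m jog '[[[0,-0.002,0.0043,0,0.48],[0,-0.002,0.0043,0,0.48],[0,-0.002,0.0043,0,0.48]]]' 100
python3 st.py 7 wrist
```

```text
t: 8.05
tool_pos: [0.5929, 0.0873, 0.1082]
tool_rot: [-0.408, 1.534, 0.407]
contact_force: [-0.3, -0.7, -0.0]
opening: 0.0219
8.05 [0.5929 0.0873 0.1082] 0.02191568176533239 [-0.3329 -0.7092 -0.0192]
[[-0.0018 -0.4964  0.8681]
 [-0.001   0.8681  0.4964]
 [-1.     -0.     -0.0021]]
behind rail 0.03901080594402667 handle ang 119.76229131356978
along,across rel pan 0.08480913245534064 0.002595490097393942
```

```bash
python3 -m jog '[[[0.005,0.001,-0.002,0,0.48],[0.01,0.001,-0.002,0,0.48],[0.015,0.001,-0.002,0,0.48],[0.018,0.001,-0.002,0,0.48],[0.018,0.001,-0.002,0,0.48],[0.018,0.001,-0.002,0,0.48]]]' 100
python3 st.py 8 wrist side
```

```text
t: 8.7
tool_pos: [0.5903, 0.0871, 0.0897]
tool_rot: [-0.408, 1.535, 0.407]
contact_force: [0.2, 0.4, -0.3]
opening: 0.0223
8.7 [0.5903 0.0871 0.0897] 0.022340391969322998 [ 0.1923  0.4121 -0.348 ]
[[-0.0025 -0.4963  0.8681]
 [-0.0011  0.8681  0.4963]
 [-1.      0.0003 -0.0027]]
behind rail 0.03647641486418094 handle ang 119.75615728376347
along,across rel pan 0.08591253512402952 0.00024696050522334667
```

View pics/c8.png

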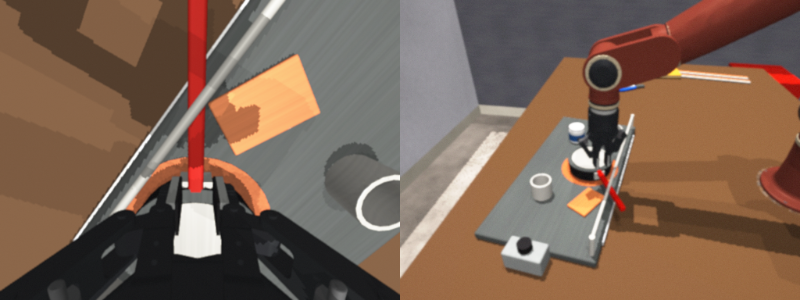

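Handle (column 197 half-scale) is centred between the fingertips, with the rail to their left. I'll go down slowly.

```bash
python3 -m jog '[[[0.006,0,0,0,0.48],[0.012,0,0,0,0.48],[0.018,0,0,0,0.48],[0.023,0,0,0,0.48],[0.027,0,0,0,0.48]]]' 100
python3 st.py 9 side
```

```text
t: 9.3
tool_pos: [0.5901, 0.0871, 0.0622]
tool_rot: [-0.407, 1.535, 0.407]
contact_force: [0.1, 0.5, -1.0]
opening: 0.0222
9.3 [0.5901 0.0871 0.0622] 0.022248844027290115 [ 0.103   0.4721 -0.9792]
[[-0.0028 -0.4963  0.8681]
 [-0.0011  0.8682  0.4963]
 [-1.      0.0005 -0.003 ]]
behind rail 0.03630209061249575 handle ang 119.75541080796857
along,across rel pan 0.08597507952325935 7.500684214374942e-05
```

```bash
python3 -m jog '[[[0.005,0,0,0,0.48],[0.009,0,0,0,0.48],[0.013,0,0,0,0.48],[0.017,0,0,0,0.48],[0.019,0,0,0,0.48],[0.019,0,0,0,0.48]]]' 100
python3 st.py 10 wrist scene
```

```text
t: 9.95
tool_pos: [0.5894, 0.087, 0.0422]
tool_rot: [-0.407, 1.537, 0.407]
contact_force: [-0.3, 0.4, -0.9]
opening: 0.0221
9.95 [0.5894 0.087  0.0422] 0.02207442288860362 [-0.2593  0.3543 -0.8789]
[[-0.0044 -0.4963  0.8681]
 [-0.0011  0.8682  0.4963]
 [-1.      0.0012 -0.0044]]
behind rail 0.035621695559109656 handle ang 119.75478986646235
along,across rel pan 0.08627407812797976 -0.000551493272102994
```

View pics/c10.png

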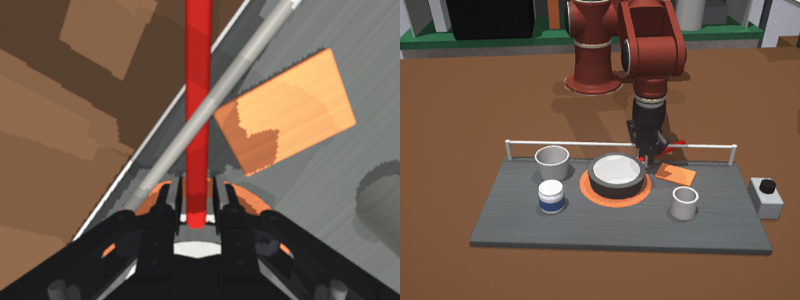

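No contact, and the handle is between the pads (columns 180–212, half-scale). Closing.

```bash
python3 -m jog '[[[0,0,0,0,1],[0,0,0,0,1],[0,0,0,0,1],[0,0,0,0,1],[0,0,0,0,1],[0,0,0,0,1]]]' 110
python3 st.py 11 side
python3 -c "
import numpy as np
for k in range(1,13):
    p=.055*k;print(k,round(p,4),round(.0863*(np.cos(p)-1),4),round(.0863*np.sin(p),4))"
```

```text
t: 10.65
tool_pos: [0.5901, 0.087, 0.0433]
tool_rot: [-0.408, 1.535, 0.407]
contact_force: [-2.0, 0.4, 3.9]
opening: 0.0115
10.65 [0.5901 0.087  0.0433] 0.011533175107901613 [-2.0315  0.3577  3.8782]
[[-0.0028 -0.4963  0.8681]
 [-0.0011  0.8682  0.4963]
 [-1.      0.0004 -0.003 ]]
behind rail 0.03634812533213705 handle ang 119.75522448039166
along,across rel pan 0.0858899310150662 6.855770617267656e-05
1 0.055 -0.0001 0.0047
2 0.11 -0.0005 0.0095
3 0.165 -0.0012 0.0142
4 0.22 -0.0021 0.0188
5 0.275 -0.0032 0.0234
6 0.33 -0.0047 0.028
7 0.385 -0.0063 0.0324
8 0.44 -0.0082 0.0368
9 0.495 -0.0104 0.041
10 0.55 -0.0127 0.0451
11 0.605 -0.0153 0.0491
12 0.66 -0.0181 0.0529
```

```bash
python3 -m jog '[[[0,-0.0001,0.0047,0.055,1],[0,-0.0005,0.0095,0.11,1],[0,-0.0012,0.0142,0.165,1],[0,-0.0021,0.0188,0.22,1],[0,-0.0032,0.0234,0.275,1],[0,-0.0047,0.028,0.33,1]]]' 110
python3 st.py 12 scene side
```

```text
t: 11.3
tool_pos: [0.6164, 0.0972, 0.0433]
tool_rot: [-0.147, 1.57, 0.147]
contact_force: [-2.5, 1.2, 5.8]
opening: 0.0112
11.3 [0.6164 0.0972 0.0433] 0.011240387830771727 [-2.4842  1.2129  5.7891]
[[-0.0043 -0.1861  0.9825]
 [-0.0006  0.9825  0.1861]
 [-1.      0.0002 -0.0043]]
behind rail 0.06116067544798798 handle ang 100.72470651317138
along,across rel pan 0.08635604655386989 -0.00024751574479670425
```

View pics/c12.png

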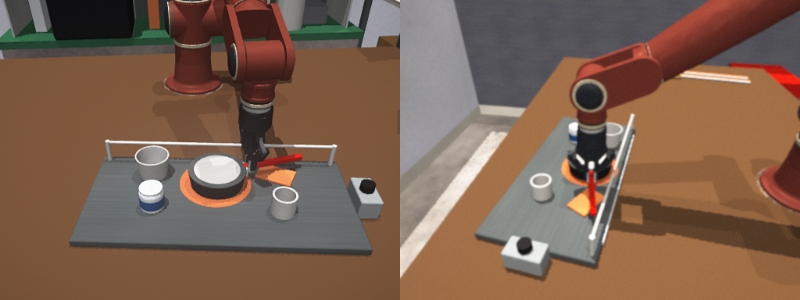

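The pan is still on its ring, the handle passes over the blank and its tip is already behind the rail. The remaining 17.5° comes next.

```bash
python3 -m jog '[[[0,-0.0001,0.0047,0.055,1],[0,-0.0005,0.0095,0.11,1],[0,-0.0012,0.0142,0.165,1],[0,-0.0021,0.0188,0.22,1],[0,-0.0032,0.0234,0.275,1],[0,-0.004,0.0259,0.305,1],[0,-0.004,0.0259,0.305,1],[0,-0.004,0.0259,0.305,1]]]' 110
python3 st.py 13 scene wrist
```

```text
t: 12.2
tool_pos: [0.6432, 0.0985, 0.0433]
tool_rot: [0.091, 1.571, -0.09]
contact_force: [-1.0, 1.9, 4.5]
opening: 0.0109
12.2 [0.6432 0.0985 0.0433] 0.010898569678327879 [-0.9816  1.8818  4.4633]
[[-0.0025  0.115   0.9934]
 [ 0.0002  0.9934 -0.115 ]
 [-1.     -0.0001 -0.0025]]
behind rail 0.08761825874374632 handle ang 83.39854661322947
along,across rel pan 0.08670244531192751 0.0005356802028002223
```

View pics/c13.png

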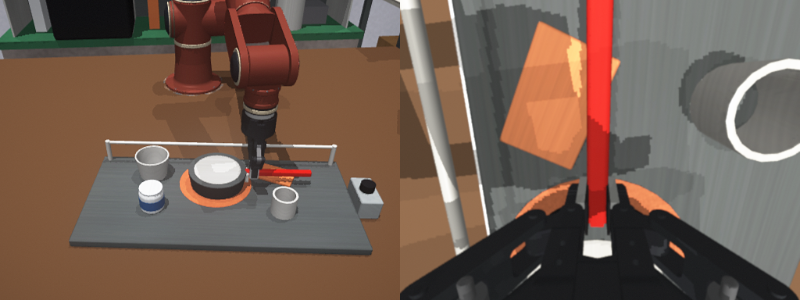

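The handle is parallel to the rail and well inside it. Releasing with a small opening, then straight up.

```bash
python3 -m jog '[[[0,0,0,0,0.45],[0,0,0,0,0.45],[0,0,0,0,0.45],[0,0,0,0,0.45],[-0.02,0,0,0,0.45],[-0.05,0,0,0,0.45],[-0.09,0,0,0,0.45],[-0.13,0,0,0,0.45],[-0.17,0,0,0,0.45],[-0.19,0,0,0,0.45],[-0.19,0,0,0,0.45]]]' 110
python3 -m jog '[[[0,-0.04,-0.04,0,0.45],[0,-0.08,-0.08,0,0.45],[0,-0.1,-0.1,0,0.45],[0,-0.1,-0.1,0,0.45],[0,-0.1,-0.1,0,0.45]]]'
python3 st.py 14 scene wrist
python3 - <<'E'
from h import *
np.set_printoptions(precision=4,suppress=True)
n0={n:dict(np.load(f"pics/{n}0.npz")) for n in["scene","wrist"]}
for n in["scene","wrist"]:
    d=dict(np.load(f"pics/{n}14.npz"));ys,xs=np.nonzero(redmask(d));P=ray(d,np.c_[xs,ys],.060)[:,:2]
    P=P[np.linalg.norm(P-[.65,.15],axis=1)<.13];m0=P.mean(0);u=np.linalg.svd(P-m0)[2][0];u*=np.sign(u[1]);a=(P-m0)@u
    tip=m0+u*a.max();print(n,"ang",np.degrees(np.arctan2(u[1],u[0])),"tip",tip,"pan",tip-.224*u)
a=n0["scene"]["color"];b=np.load("pics/scene14.npz")["color"]
cv2.imwrite("pics/diff.png",np.vstack([x[160:300,90:490,::-1] for x in (a,b,255-cv2.absdiff(a,b))]))
E
```

```text
t: 13.4
tool_pos: [0.6459, 0.0984, 0.2385]
tool_rot: [0.091, 1.563, -0.09]
contact_force: [-0.4, 0.2, 0.4]
opening: 0.0235
t: 13.9
tool_pos: [0.534, 0.0103, 0.2359]
tool_rot: [0.092, 1.565, -0.091]
contact_force: [-0.7, 0.4, -0.3]
opening: 0.0233
13.9 [0.534  0.0103 0.2359] 0.023285648927519022 [-0.7377  0.391  -0.2606]
[[ 0.0042  0.1163  0.9932]
 [ 0.0008  0.9932 -0.1163]
 [-1.      0.0012  0.0041]]
behind rail -0.00998216017589933 handle ang 83.32263669587164
along,across rel pan -0.013579684127016104 -0.09776153605893924
scene ang 81.50175944394022 tip [0.6678 0.2318] pan [0.6347 0.0102]
wrist ang 83.02351479138007 tip [0.652  0.1703] pan [ 0.6248 -0.0521]
```

View pics/diff.png

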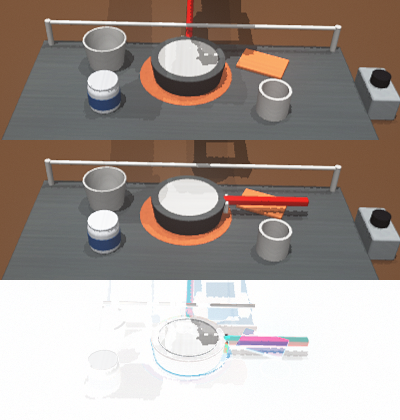

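View pics/c14.png

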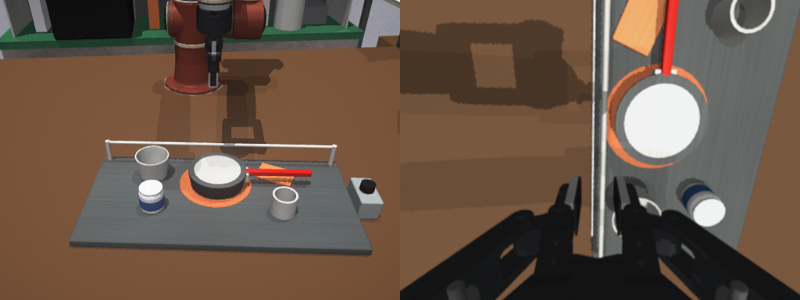

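The before/after difference shows only the pan, its handle and shadows changed. Pot, tin, pipe and blank cancel out. The wrist view's handle end is cropped, so that tip value doesn't count. The arm is clear, so I'm handing in.

```bash
python3 -c "
from station import ctrl
print(ctrl.finish_job())"
```

```text
the job is handed in; nothing more can be done
None
```

I swung the handle in to the left side (+y, over the blank), and the job was handed in at about 14 s; no verdict was reported. I gripped it at 100 N outside the rail and turned it about 52° around the pan's axis. I then regripped it at 110 N between pan and rail, turned it another 36°, let go and backed away.

Last checks:
- **Handle angle:** 81.5° (scene camera) and 83.0° (wrist camera), against 83° for the rail, so within about 2° of parallel.
- **Handle tip:** about 95 mm behind the rail's axis.
- **Pan position:** the scene camera puts its axis at about (0.635, 0.010) and the ring at (0.633, 0.014), so roughly 4–5 mm off centre.
- **Other objects:** pot, blank, tin and pipe showed no visible shift between the before and after scene pictures. I judged this by eye from the picture difference and did not measure it.
- **Forces:** never more than about 6 N in the readings taken between moves.

Checks that failed or disagreed:
- **Ring fits:** the ring's centre comes from the side view only. The wrist and scene circle fits picked up bad contours and I discarded them, though the ring's stated distance from the rail agrees with the side view.
- **Final wrist view:** the handle's end was cropped, so its tip and pan position were unusable and I used only its angle.
- **Mid-swing side view:** one handle angle read 3° different from the tool's own angle. Later views agreed with the tool to within about 2°.

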